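# Dock the stirrer under the burette

### The arm

A 6-joint arm with a two-finger parallel gripper is mounted at the origin on the work surface. World frame = base frame: x ahead of the robot, y to its left, z up, the work surface at z = 0. Lengths are in mm, angles in rad, forces in N, time in s.
With the tool pointing down it reaches from about 300 to 775 mm from the base axis. Payload 14.6 kg.
Tool frame: the origin (TCP) lies midway between the tips of the shut fingers; the grasp point (between the pads) lies 19 mm behind it (manip.grasp_offset is the distance from the TCP to the grasp point, in mm); z points along the fingers, y is the line along which they close (so a half turn about z gives the same grasp; the last joint's range is limited). The gripper opens to 94 mm and grips with 3 to 60 N. Pads are 16 mm wide; open, the fingers measure 119 mm over their backs; the gripper's body (75 mm by 177 mm) begins 78 mm behind the grasp point.
Start: joints at [1.171, 0.3, 1.521, -0, 1.321, -0.067], TCP at [179.677, 519.813, 205.446] pointing down, gripper open.
Joint ranges: [-3.03, 3.03], [-0.79, 2.21], [0.23, 2.52], [-1.04, 4.18], [0, 3.07], [-2.55, 2.55]. Speed limits (rad/s): [2.22, 2.22, 2.57, 3.14, 3.14, 3.14].

### API

Orientations are given as [roll, pitch, yaw] about the fixed x, y, z axes, in that order (R = Rz(yaw) Ry(pitch) Rx(roll)).
In Python, from cell import manip, viewer gives the robot as it stands. The module is installed in compiled form; this text tells all that it offers.
- The arm moves only by the tool move_arm, never from a script. Its argument "moves" is a list of rows, each a list of 4 numbers: the shift along the tool's x, y, z in m, then the turn about the tool's z in rad. A call has 1 to 12 rows; each row is the pose to reach, as a shift and turn from the pose commanded when the call began, along the tool's axes at that moment; what a row does not reach only later rows make up. A row lasts 1/10 s, in which the tool goes at most 50 mm and 8.59 degrees, less where a joint would pass 70% of its speed; a pose out of reach is approached as far as the arm can. A call with a gripper value outside its range is refused whole. "jaw" is the finger opening in m, from 0 to 0.094, set as the call begins (left out, the last holds). The fingers move at their own pace and stop on an object; "squeeze" is the grip in N (left out, the last holds). Time passes only in rows, so rows that repeat a pose let the fingers close. It gives the time, the measured TCP pose, the force, the opening and the grip force at its end, in the units of the state.
- manip.read_state(): the state, without advancing time (a new reading comes with each control period).
- viewer.camera(name): name is "side" or "top" or "wrist"; returns a dict with "frame" (384x512x3 uint8, blue, green, red), "z_map" (384x512 float32, mm along the optical axis (not along the pixel's ray), 0 where there is no reading), "fx", "fy", "cx", "cy" (pixels), "D" ([k1, k2, p1, p2, k3] as OpenCV has them; the pictures are not rectified), "origin" and "orientation" of the camera in the world. Camera axes: x right, y down, z forward; pixel columns grow to the right and rows downward; lengths in mm; the calibration is good to about 2 mm. A picture is of the moment at which its call begins.
- manip.sign_off(): hands the job in; it is judged then, once.
The state is a dict: "clock": time; "joints": joint angles; "qd": joint speeds; "effort": joint torques, N m; "eef_pos": TCP position; "eef_rot": TCP orientation; "wrist_force": force on the tool from outside, world axes, zero at the start; "moment": the same for the moment, N m; "finger_gap": finger opening in mm; "finger_force": force on a finger pad.
Only numpy, scipy, OpenCV 4.12 (cv2) and the standard library are available. Lean on these libraries where they do the work, as an engineer would, in place of code of your own. Each camera call takes 0.05 s, during which the arm holds its last target. There are 200 camera calls.

### The job

Push the magnetic stirrer along the bench, with the flask riding on it, until its back sits squarely against the foot of the burette stand and the flask's mouth is centred under the burette tip; then press the stirrer's power button. Slide it only: do not lift or tilt the stirrer, do not lift or topple the flask, keep the robot off the burette and its stand, and leave the other bottles and glassware where they are.

Things in the scene. Friction and masses are not known exactly. Their poses are not given: they have to be found in the camera images.
- stirrer: pale grey magnetic stirrer, loose, about 0.6 kg (3 to 10 N slides it with its flask), 200 mm (its x) by 150 mm (its y). Origin: centre of its underside, at bench level. Front is its -x end. Front, back and sides are flat and upright from 4 mm above the bench, up to 42 mm at the front 61 mm (level control deck) and 56 mm elsewhere; on it a round plate, top at 62 mm
- stirrer_front (a point): middle of the stirrer's flat front face (-x end, towards the robot, 100 mm from its origin), 25 mm above the bench: a face 150 mm wide to push on. Axes as the stirrer's
- stirrer_back (a point): middle of the stirrer's flat back face (+x end, 100 mm from its origin), 9 mm above the bench
- plate (a point): centre of the stirrer's round white plate, 132 mm across, top 62 mm above the bench, 28 mm from the stirrer's origin towards +x (72 mm from its back face)
- power (a joint): the power button, pressed straight down: 0 released, 0.005 (m) fully down, counts as pressed beyond 0.004; springs back by itself; fully down takes about 3 N
- power_top (a point): centre of the power button's top: a flat black disc 20 mm across on the control deck, 72 mm in front of (-x) and 40 mm to +y of the stirrer's origin. Not the taller speed knob (32 mm across, 15 mm tall) at 40 mm to -y; a dark display lies between them
- flask: empty glass conical flask standing loose on the stirrer's plate within a few mm of its middle, 0.13 kg, 83 mm across the base, narrowing to 34 mm at the neck, 138 mm tall. Origin: centre of its underside
- flask_mouth (a point): centre of the flask's mouth (about 29 mm inside), 138 mm above its underside, 200 mm above the bench
- stand: fixed burette stand. Origin: on the bench straight below the burette tip; x axis square to the foot. Foot: grey plate 18 mm thick, 130 mm (x) by 210 mm (y), straight front edge 72 mm from the origin towards +x, facing the stirrer. Rod 12 mm thick, 720 mm tall, 97 mm from the origin towards +x; two clamps on it at 400 and 560 mm height hold the burette
- burette_tip (a point): lower end of the upright glass burette, 214 mm above the bench, 14 mm above the flask's mouth height; the burette, 12 mm thick, runs straight up from here to 700 mm; stopcock 34 mm wide plus key (to +y) at 267 mm. When the stirrer's back is against the foot and it is in line, its plate centre is straight below this point
- foot_edge (a point): middle of the foot's straight front edge, 9 mm above the bench; its axes are the stand's
- wash_bottle: bystander: white plastic wash bottle, 70 mm across, 150 mm tall plus a thin bent spout (200 mm in all); origin under its centre
- reagent_bottle: bystander: white plastic bottle, 72 mm across, 170 mm tall; origin under its centre
- amber_bottle: bystander: amber glass bottle with black cap, 52 mm across, 85 mm tall; origin under its centre
- dropper_bottle: bystander: small white dropper bottle, 32 mm across, 74 mm tall; origin under its centre
- beaker: bystander: small glass beaker, 52 mm across, 70 mm tall; origin under its centre
- spare_flask: bystander: small stoppered conical flask standing on the bench, 64 mm across the base, 125 mm tall; origin under its centre
- tip_box: bystander: grey box of pipette tips, 82 x 118 mm (its x, y), 55 mm tall; origin under its centre

How it is judged (in metres and radians):
On the way, in this order (a step that is already met when the one before it is completed fails the run):
1. the stirrer stands squarely against the foot with the flask's mouth under the burette tip (horizontal distance between flask_mouth and burette_tip below 0.01 m and x of stirrer_back in the frame of foot_edge above -0.005 m and angle between the x axis of stirrer and the x axis of stand, either way round below 0.05 rad and angle between stirrer's own z axis and vertical below 0.03 rad and angle between flask's own z axis and vertical below 0.05 rad and z of flask in the frame of stirrer between 0.058 and 0.066 m), for 0.2 s.
2. the power button is pressed (value of joint power above 0.004 m), for 0.05 s.
At the end, for the whole second after the job is handed in: The middle of the stirrer's back is within 5 mm of the foot's edge and square to it within 0.05 rad; the flask stands upright on the plate with its mouth's centre within 10 mm (horizontally) of the burette tip; the button has been pressed after that and let go; stirrer and flask at rest (all of step 1 and linear speed of each of stirrer, flask below 0.01 m/s and value of joint power below 0.002 m); the robot touches nothing.
It fails at once if the stirrer is lifted off the bench or tilted (height (world z) of stirrer above 0.008 m or angle between stirrer's own z axis and vertical above 0.08 rad).
It fails at once if the flask is lifted off the plate, slid off it or toppled (z of flask in the frame of stirrer above 0.072 m or z of flask in the frame of stirrer below 0.055 m or angle between flask's own z axis and vertical above 0.3 rad).
It fails at once if the robot knocks the burette or its stand (contact force between any of the fingers, the arm and stand above 2 N).
It fails at once if a bystander is moved by more than 20 mm (distance of any of wash_bottle, reagent_bottle, amber_bottle, dropper_bottle, beaker, spare_flask, tip_box from where it was at the start of the episode above 0.02 m).
It also fails if it takes over 72 s, if anything falls off the work surface, if the arm or the gripper's body presses on something with over 40 N, if the wrist force passes 120 N, or if a joint passes its speed limit or range.

## Working session

There is one attempt and no reset: what is moved stays moved. The work goes in short steps, Python scripts to look and compute and a tool call to move; the robot and the scene stay as the last step left them, time stands still between calls to the robot, and variables do not carry over. Pictures are saved under pics/ and viewed, at most 10 in all, crops included, and the job is handed in when it is done.

Besides the shell and the picture viewer there is one more tool, called after "Request:" by a JSON object that holds its "api" and its "payload", one argument or row to a line. move_arm: Moves the arm, as the interface text tells. Its arguments: {"type":"object","properties":{"moves":{"type":"array"},"jaw":{"type":"number"},"squeeze":{"type":"number"}},"required":["moves"]}

```bash
mkdir -p pics
cat > h.py <<'E'
import numpy as np, cv2
from scipy.spatial.transform import Rotation as R
from cell import manip, viewer
def cam(n):
    c=viewer.camera(n); c['n']=n; return c
def K(c): return np.array([[c['fx'],0,c['cx']],[0,c['fy'],c['cy']],[0,0,1.]])
def Rc(c):
    o=np.array(c['orientation'],float)
    return o if o.shape==(3,3) else R.from_euler('xyz',o).as_matrix()
def cloud(c):
    h,w=c['z_map'].shape
    u,v=np.meshgrid(np.arange(w),np.arange(h))
    p=cv2.undistortPoints(np.stack([u,v],-1).reshape(-1,1,2).astype(np.float64),K(c),np.array(c['D'],float)).reshape(h,w,2)
    z=c['z_map'].astype(float)
    P=np.dstack([p*z[...,None],z])@Rc(c).T+np.array(c['origin'])
    P[z<=0]=np.nan
    return P
def proj(c,X):
    r=Rc(c).T; t=-r@np.array(c['origin'],float)
    return cv2.projectPoints(np.atleast_2d(np.array(X,float)),cv2.Rodrigues(r)[0],t,K(c),np.array(c['D'],float))[0].reshape(-1,2)
def ray(c,uv,h):
    p=cv2.undistortPoints(np.array(uv,float).reshape(-1,1,2),K(c),np.array(c['D'],float)).reshape(-1,2)
    d=np.c_[p,np.ones(len(p))]@Rc(c).T; o=np.array(c['origin'],float)
    return o+d*((h-o[2])/d[:,2:])
E
python3 - <<'E'
from h import *
a=cam('top');b=cam('side')
for c in(a,b):print(c['n'],c['origin'],c['orientation'],c['fx'])
import pickle;pickle.dump((a,b),open('c0.pkl','wb'))
cv2.imwrite('pics/top0.png',cv2.resize(a['frame'],(800,600)));cv2.imwrite('pics/side0.png',cv2.resize(b['frame'],(800,600)))
s=manip.read_state();print(s)
E
```

```text
top [ 382.29617855   69.88546963 1275.43397014] [-2.99120614  0.00476617 -1.5795815 ] 406.2101684042098
side [ 208.58666875 -700.53419512  797.19109125] [-2.21474387  0.01059592 -0.47912109] 355.36557980919184
{'clock': 0.1, 'joints': array([ 1.17142261e+00,  3.00358516e-01,  1.52152438e+00,  4.50677089e-05,
        1.32069518e+00, -6.66181256e-02]), 'qd': array([ 1.76452837e-03, -8.78978188e-05, -7.14146621e-04,  9.62577958e-04,
        1.19920655e-03,  1.30730940e-03]), 'effort': array([-1.23467387e-03, -5.32647300e+01, -3.53277791e+01,  7.08534429e-02,
        2.34547199e-02, -5.37393225e-05]), 'eef_pos': array([179.56604837, 519.61249038, 204.97207278]), 'eef_rot': array([-3.14061233e+00, -1.09155700e-04,  2.80882583e+00]), 'wrist_force': array([0.37542681, 0.38941259, 0.0626982 ]), 'moment': array([-0.01134031,  0.02476263, -0.03875405]), 'finger_force': 0.0, 'finger_gap': 93.80088510702059}
```

View pics/top0.png

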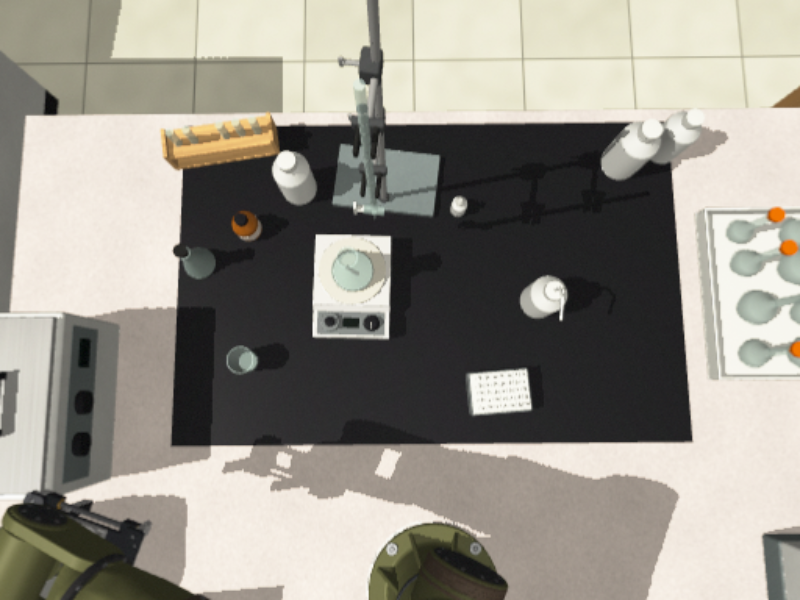

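View pics/side0.png

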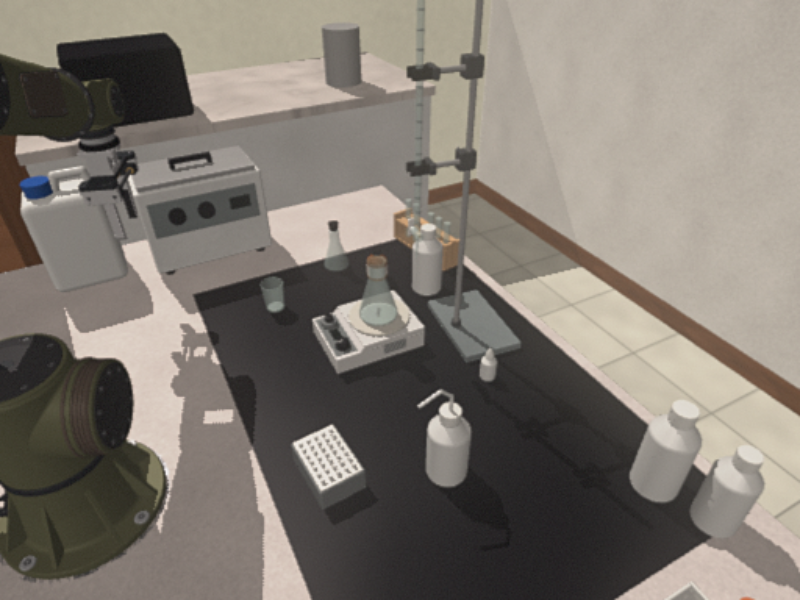

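Top view (up = +x, left = +y): the stirrer is at about (352,287), its power button at (331,322) and the knob at (373,322). The foot's front edge runs (333,208)–(436,216), with the burette tip near (365,208). Bystanders are clear of the push lane. Next I'll fit poses from the depth data.

```bash
cat > m.py <<'E'
from h import *
def rect(P,lo,hi,box):
    x0,x1,y0,y1=box
    m=(P[...,2]>lo)&(P[...,2]<hi)&(P[...,0]>x0)&(P[...,0]<x1)&(P[...,1]>y0)&(P[...,1]<y1)
    return m,P[m]
def comp(m):
    n,l,s,_=cv2.connectedComponentsWithStats(m.astype(np.uint8)); i=1+np.argmax(s[1:,4]); return l==i
E
python3 - <<'E'
from m import *
import pickle
a,b=pickle.load(open('c0.pkl','rb'))
for c in(a,b):
    P=cloud(c)
    uv=(np.array([[352,287],[331,322],[373,322],[400,180],[345,240],[600,250]]) if c['n']=='top' else np.array([[375,350],[337,348],[480,320],[250,400]]))*.64
    for u,v in uv.astype(int): print(c['n'],u,v,P[v,u].round(1))
    print('bench med',np.nanmedian(P[...,2][np.abs(P[...,2])<8]))
    # stirrer
    for nm,lo,hi,box in(('stir',30,75,(400,660,60,300)),('foot',10,25,(600,860,-60,280))):
        m,_=rect(P,lo,hi,box); m=comp(m); Q=P[m][:,:2]
        print(nm,m.sum(),cv2.minAreaRect(Q.astype(np.float32)),P[m][:,2].mean())
E
```

```text
top 225 183 [567.9 149.   93.2]
top 211 206 [503.3 193.   62.8]
top 238 206 [503.3 112.3  55. ]
top 256 115 [799.   54.6  20.9]
top 220 153 [665.9 166.5  61.6]
top 384 160 [ 651.9 -353.1    1.1]
bench med 1.4991255656939302
stir 2351 ((569.9988403320312, 153.09005737304688), (150.5323944091797, 184.60830688476562), 88.17850494384766) 54.780209075894895
foot 1258 ((796.8253173828125, 38.47745895385742), (118.1393051147461, 129.94447326660156), 82.41603088378906) 18.955483977824613
side 240 224 [562.2  79.5  33.6]
side 215 222 [490.8 114.6  44.6]
side 307 204 [822.2  78.5  18.5]
side 160 256 [299.4  96.9   0.7]
bench med 1.1010703053307225
stir 1564 ((569.7598876953125, 152.786376953125), (155.03155517578125, 186.50018310546875), 87.65074920654297) 51.84723432989418
foot 1323 ((802.9254150390625, 83.49510192871094), (212.4993896484375, 131.70652770996094), 82.80787658691406) 18.16785452660788
```

```bash
cat >> m.py <<'E'
def T(p,q):
    q=np.atleast_2d(np.array(q,float)); c,s=np.cos(p[2]),np.sin(p[2])
    return np.c_[p[0]+c*q[:,0]-s*q[:,1],p[1]+s*q[:,0]+c*q[:,1],q[:,2]]
def maskfit(c,m,hull3,p0):
    """pose (x,y,yaw) whose projected convex hull best matches mask m (smooth IoU)"""
    from scipy.optimize import minimize
    H,W=m.shape;S=4
    M=cv2.resize(m.astype(np.uint8),(W*S,H*S),interpolation=cv2.INTER_NEAREST)
    def f(p):
        uv=proj(c,T(p,hull3)); h=cv2.convexHull((((uv+.5)*S-.5)*16).astype(np.float32))
        I=np.zeros_like(M); cv2.fillConvexPoly(I,np.round(h).astype(np.int32),1,shift=4)
        return 1-(I&M).sum()/(I|M).sum()
    s=np.array([[0,0,0],[8,0,0],[0,8,0],[0,0,.08]])+np.array(p0)
    r=minimize(f,p0,method='Nelder-Mead',options=dict(initial_simplex=s,xatol=1e-3,fatol=1e-5)); return r.x,r.fun
def box(x0,x1,y0,y1,z0,z1): return [[x,y,z] for x in(x0,x1) for y in(y0,y1) for z in(z0,z1)]
FOOT=box(72,202,-105,105,0,18); STIR=box(-39,100,-75,75,0,56)+box(-100,-39,-75,75,0,42)
def draw(c,st,sd,roi,fn,k=4):
    im=c['frame'].copy(); x0,x1,y0,y1=roi; im=cv2.resize(im[y0:y1,x0:x1],None,fx=k,fy=k,interpolation=cv2.INTER_CUBIC)
    def L(pts,col,cl=True):
        uv=((proj(c,pts)-[x0,y0]+.5)*k-.5).round().astype(np.int32); cv2.polylines(im,[uv],cl,col,1)
    if st is not None:
        L(T(sd,[[72,-105,18],[72,105,18],[202,105,18],[202,-105,18]]),(0,0,255))
        L(T(sd,[[0,0,214],[0,0,400]]),(255,0,255),False)
        L(T(sd,[[97,0,18],[97,0,400]]),(0,255,255),False)
        L(T(st,[[100,-75,56],[100,75,56],[-39,75,56],[-39,-75,56]]),(0,255,0))
        L(T(st,[[-39,-75,42],[-39,75,42],[-100,75,42],[-100,-75,42]]),(0,255,0))
        t=np.linspace(0,6.28,40)
        L(T(st,np.c_[28+66*np.cos(t),66*np.sin(t),62+0*t]),(255,0,0))
        L(T(st,np.c_[-72+10*np.cos(t),40+10*np.sin(t),46+0*t]),(0,0,255))
        L(T(st,np.c_[28+17*np.cos(t),17*np.sin(t),200+0*t]),(255,128,0))
    cv2.imwrite(fn,im)
E
python3 - <<'E'
from m import *
import pickle
a,b=pickle.load(open('c0.pkl','rb'))
res=[]
for c in(b,a):
    P=cloud(c)
    m,_=rect(P,9,66,(400,700,40,260)); 
    m&=~((P[...,0]>678)); m=comp(m)
    hl=cv2.convexHull(np.argwhere(m)[:,::-1].astype(np.int32)); mm=np.zeros(m.shape,np.uint8); cv2.fillConvexPoly(mm,hl,1)
    st,e=maskfit(c,mm>0,STIR,[567,153,-.035]); print(c['n'],'stir',st.round(3),e)
    if c['n']=='side':
        m,_=rect(P,7,25,(700,900,-60,280)); m=comp(m)
        hl=cv2.convexHull(np.argwhere(m)[:,::-1].astype(np.int32)); mm=np.zeros(m.shape,np.uint8); cv2.fillConvexPoly(mm,hl,1)
        sd,e=maskfit(c,mm>0,FOOT,[667,101,-.125]); print('stand',sd.round(3),e)
    else:
        # front edge in top view: along lines of constant v
        m,_=rect(P,9,25,(700,900,-60,280)); Q=P[comp(m)]
        print('top foot',cv2.minAreaRect(Q[:,:2].astype(np.float32)))
    for nm,lo,hi,bx in(('reag',100,180,(650,850,180,360)),('amber',50,90,(600,760,250,400)),('spare',90,130,(500,750,330,480)),('beak',40,75,(350,520,270,420)),('drop',50,80,(600,800,-150,0)),('wash',80,150,(450,650,-250,-80))):
        q=rect(P,lo,hi,bx)[1]; print(nm,len(q),np.median(q,0).round() if len(q) else '')
    res.append((st,sd))
draw(b,res[0][0],sd,(190,350,90,250),'pics/s1.png',3.6); draw(a,res[1][0],sd,(170,310,80,225),'pics/t1.png',4)
E
```

```text
side stir [ 5.79163e+02  1.57083e+02 -3.00000e-02] 0.036148393540057944
stand [ 6.69810e+02  1.04509e+02 -1.24000e-01] 0.04089581304771173
reag 304 [783. 248. 130.]
amber 86 [716. 355.  75.]
spare 68 [632. 460. 113.]
beak 179 [434. 355.  59.]
drop 35 [739. -66.  60.]
wash 605 [ 535. -232.  114.]
top stir [ 5.7754e+02  1.5191e+02 -3.0000e-02] 0.019063089303385072
top foot ((798.6322631835938, 38.04572296142578), (118.19634246826172, 133.32211303710938), 82.21849060058594)
reag 499 [779. 258. 133.]
amber 248 [703. 358.  62.]
spare 96 [633. 463. 124.]
beak 121 [434. 373.  64.]
drop 35 [739. -61.  64.]
wash 380 [ 543. -205.  115.]
```

View pics/s1.png

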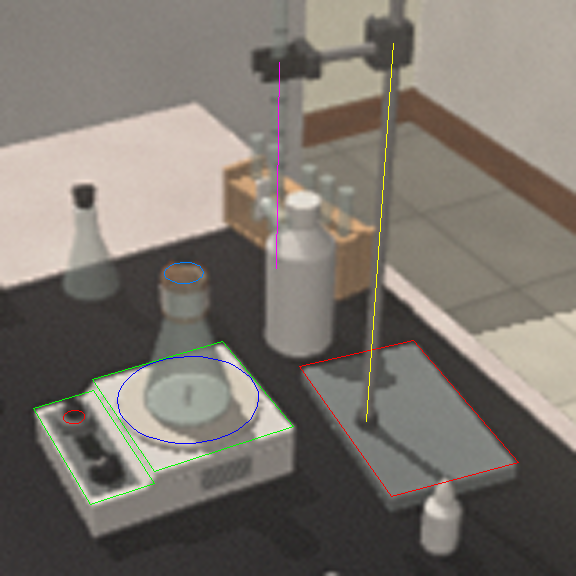

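View pics/t1.png

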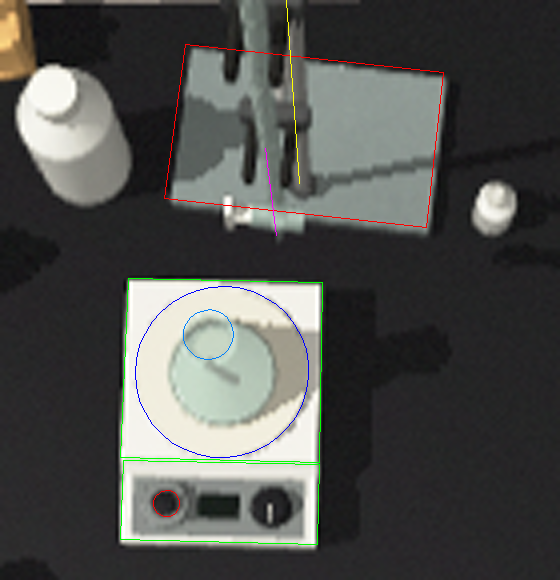

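The overlays match the stirrer, button, foot and rod to within about 1 px. Stand pose is about (669.5, 102.5, -0.124) and stirrer about (577.5, 152, -0.03). In the stand frame the stirrer sits at x' = -97 and y' = +38, so it needs 38 mm sideways and 69 mm forward.

Plan: push its +y side with both open fingers, then its front.

```bash
cat >> m.py <<'E'
SD=np.array([669.5,102.5,-.124])
def shift(xp,yp,z,yaw,cmd=None):
    """tool-axis shift (m) + turn from commanded pose cmd (x,y,z,yaw) to stand-frame xp,yp,z"""
    w=T(SD,[[xp,yp,z]])[0]
    if cmd is None:
        s=manip.read_state(); cmd=[*s['eef_pos'],s['eef_rot'][2]]
    r=R.from_euler('xyz',[np.pi,0,cmd[3]]).as_matrix()
    t=(cmd[3]-yaw+np.pi)%(2*np.pi)-np.pi
    print('world',w.round(1),'shift',(r.T@(w-cmd[:3])/1000).round(4),'turn',round(t,4))
E
python3 -c "
from m import *
shift(-97,141,205,1.447,[179.677,519.813,205.446,2.809])"
```

```text
world [590.7 254.4 205. ] shift [-4.751e-01 -1.167e-01  4.000e-04] turn 1.362
```

Request:
{"api": "move_arm", "payload": {
  "moves": [
    [-0.02,-0.005,0,0.06],
    [-0.06,-0.015,0,0.18],
    [-0.105,-0.026,0,0.3],
    [-0.15,-0.037,0,0.43],
    [-0.195,-0.048,0,0.56],
    [-0.24,-0.059,0,0.69],
    [-0.285,-0.07,0,0.82],
    [-0.33,-0.081,0,0.95],
    [-0.375,-0.092,0,1.08],
    [-0.42,-0.103,0,1.21],
    [-0.455,-0.112,0,1.31],
    [-0.475,-0.1167,0,1.362]
  ],
  "jaw": 0.094
}}

```text
clock: 1.3
eef_pos: [592.3, 252.2, 204.6]
eef_rot: [-3.141, 0.001, 1.441]
wrist_force: [0.0, 0.0, -0.1]
finger_gap: 94.0
finger_force: 0.0
```

Request:
{"api": "move_arm", "payload": {
  "moves": [
    [0,0,0,0],
    [0,0,0.03,0],
    [0,0,0.07,0],
    [0,0,0.11,0],
    [0,0,0.14,0],
    [0,0,0.165,0],
    [0,0,0.18,0],
    [0,0,0.187,0],
    [0,0,0.187,0]
  ]
}}

```text
clock: 2.2
eef_pos: [590.2, 254.6, 18.3]
eef_rot: [-3.141, 0.0, 1.447]
wrist_force: [0.2, -0.3, 0.0]
finger_gap: 94.3
finger_force: 0.0
```

```bash
python3 -c "
from m import *
s=manip.read_state();print(s['clock'],s['eef_pos'],s['eef_rot'],s['wrist_force'],s['joints'])
c=cam('wrist');a=cam('top')
cv2.imwrite('pics/w1.png',np.hstack([cv2.resize(c['frame'],(400,300)),cv2.resize(a['frame'],(400,300))]))
shift(-97,100,18,1.447)"
```

```text
2.2 [590.19750367 254.59894861  18.30625647] [-3.14111516e+00  2.01490174e-04  1.44749520e+00] [ 0.2153968  -0.29759484  0.01579643] [3.50273433e-01 6.99543212e-01 1.38848959e+00 4.42285693e-05
 1.05407669e+00 4.73552746e-01]
world [585.6 213.7  18. ] shift [-0.0413 -0.0003  0.0017] turn 0.0002
```

View pics/w1.png

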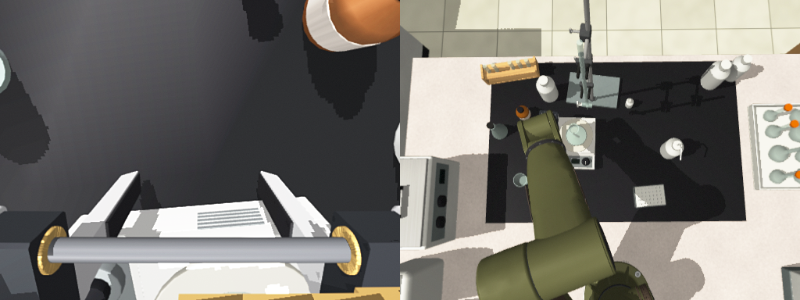

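The wrist view shows both fingers beside the stirrer's vented +y side, with no contact. The top view shows the arm clear of the burette and bottles. I need to know where the wrist camera sits relative to the flask before pushing.

```bash
python3 -c "
from m import *
c=cam('wrist');s=manip.read_state()
r=R.from_euler('xyz',s['eef_rot']).as_matrix()
print(c['origin'],c['orientation'],'cam in tool',r.T@(np.array(c['origin'])-s['eef_pos']),'axis',r.T@Rc(c)[:,2])
P=cloud(c)
for u,v in((345,378),(250,378),(250,320),(128,330),(140,260),(300,275),(150,250),(345,250)): print(u,v,P[v,u].round(1), (r.T@(P[v,u]-s['eef_pos'])).round(1))
"
```

```text
[601.4483175  332.11176681 198.1219832 ] [ 2.87131636e+00 -2.06741501e-03 -1.22787262e-01] cam in tool [  78.30470784    1.05440563 -178.21875739] axis [-2.67858770e-01  5.92878397e-04  9.63458005e-01]
345 378 [614.4 271.1 142.9] [  19.3   21.3 -123. ]
250 378 [593.3 273.5 142.7] [ 1.910e+01  1.000e-01 -1.228e+02]
250 320 [594.2 281.5 133.4] [  27.1   -0.  -113.5]
128 330 [564.1 282.8 134. ] [  24.7  -30.  -114.2]
140 260 [541.2 270.2  70. ] [  9.3 -51.3 -50.2]
300 275 [617.1 227.6  27.9] [-23.6  29.2  -8. ]
150 250 [542.9 270.5  60.8] [  9.8 -49.7 -41.1]
345 250 [639.5 253.5  51. ] [  4.8  48.3 -31. ]
```

Request:
{"api": "move_arm", "payload": {
  "moves": [
    [-0.003,0,0,0],
    [-0.007,0,0,0],
    [-0.011,0,0,0],
    [-0.014,0,0,0],
    [-0.017,0,0,0],
    [-0.02,0,0,0],
    [-0.023,0,0,0],
    [-0.026,0,0,0],
    [-0.029,0,0,0],
    [-0.032,0,0,0],
    [-0.035,0,0,0],
    [-0.038,0,0,0]
  ]
}}

```text
clock: 3.55
eef_pos: [586.0, 216.7, 18.7]
eef_rot: [3.141, -0.001, 1.447]
wrist_force: [2.8, 4.4, 0.5]
finger_gap: 93.9
finger_force: 2.4
```

Request:
{"api": "move_arm", "payload": {
  "moves": [
    [-0.003,0,0,0],
    [-0.006,0,0,0],
    [-0.009,0,0,0],
    [-0.011,0,0,0],
    [-0.013,0,0,0],
    [-0.014,0,0,0],
    [-0.014,0,0,0]
  ]
}}

```text
clock: 4.25
eef_pos: [584.1, 202.8, 18.7]
eef_rot: [3.141, -0.001, 1.446]
wrist_force: [0.9, 4.0, 1.3]
finger_gap: 94.2
finger_force: 2.1
```

```bash
cat >> m.py <<'E'
def instand(p):
    c,s=np.cos(SD[2]),np.sin(SD[2]); d=np.array(p[:2])-SD[:2]
    return np.array([c*d[0]+s*d[1],-s*d[0]+c*d[1]])
def stirtop(c,p0):
    P=cloud(c); x,y=p0[:2]
    m,_=rect(P,9,66,(x-130,x+115,y-105,y+105)); m=comp(m)
    hl=cv2.convexHull(np.argwhere(m)[:,::-1].astype(np.int32)); mm=np.zeros(m.shape,np.uint8); cv2.fillConvexPoly(mm,hl,1)
    return maskfit(c,mm>0,STIR,p0)
E
python3 -c "
from m import *
s=manip.read_state();print(s['eef_pos'],s['wrist_force'],instand(s['eef_pos']))
c=cam('side')
st,e=stirtop(c,T(SD,[[-97,4,0]])[0].tolist()[:2]+[-.124]);print(st,e,instand(st))
draw(c,st,SD,(190,350,90,250),'pics/s2.png',3.6)
P=cloud(c)
w=cam('wrist');cv2.imwrite('pics/w2.png',w['frame'])
"
```

```text
[584.11731609 202.82968749  18.7077209 ] [0.87237001 3.98062707 1.30953116] [-97.13612642  88.99899914]
[ 5.67819150e+02  1.26390988e+02 -1.31986981e-01] 0.03978148517544655 [-103.85502519   11.13141063]
```

View pics/s2.png

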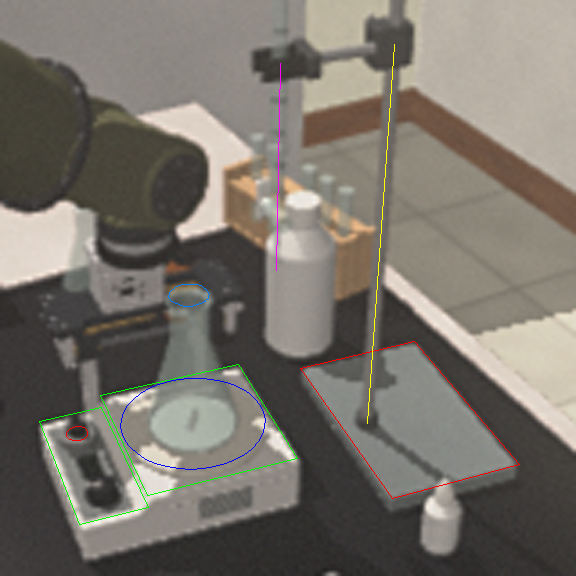

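The stirrer is now square to the stand (yaw about -0.13) and the flask is upright. From finger geometry the remaining lateral offset is about 5 mm, and the side fit biases high. I'll push 5 mm more, back off and raise clear, then measure.

Request:
{"api": "move_arm", "payload": {
  "moves": [
    [-0.001,0,0,0],
    [-0.003,0,0,0],
    [-0.004,0,0,0],
    [-0.005,0,0,0],
    [-0.005,0,0,0],
    [0.002,0,0,0],
    [0.012,0,0,0],
    [0.03,0,0,0],
    [0.045,0,-0.01,0],
    [0.05,0,-0.04,0],
    [0.05,0,-0.08,0],
    [0.05,0,-0.12,0]
  ]
}}

```text
clock: 5.55
eef_pos: [589.9, 253.7, 140.3]
eef_rot: [-3.141, 0.0, 1.448]
wrist_force: [0.5, 0.2, 0.0]
finger_gap: 93.7
finger_force: 0.0
```

```bash
python3 -c "
from m import *
s=manip.read_state();print(s['clock'],s['eef_pos'],s['wrist_force'],instand(s['eef_pos']))
print('cam');w=cam('wrist');print(w['origin']);cv2.imwrite('pics/w3.png',w['frame'])
shift(-260,0,205,3.018)
"
```

```text
5.55 [589.8641927  253.74984004 140.26544095] [0.54330776 0.18247246 0.00883839] [-97.73130563 140.23896682]
cam
[600.63282526 331.31480732 318.63359306]
world [411.5 134.7 205. ] shift [-0.1411 -0.1647 -0.0569] turn -1.5701
```

Request:
{"api": "move_arm", "payload": {
  "moves": [
    [0,-0.01,-0.03,-0.1],
    [-0.005,-0.025,-0.05,-0.23],
    [-0.015,-0.045,-0.057,-0.37],
    [-0.03,-0.065,-0.057,-0.51],
    [-0.05,-0.085,-0.057,-0.65],
    [-0.07,-0.105,-0.057,-0.79],
    [-0.09,-0.125,-0.057,-0.93],
    [-0.11,-0.142,-0.057,-1.07],
    [-0.125,-0.155,-0.057,-1.21],
    [-0.135,-0.162,-0.057,-1.35],
    [-0.14,-0.165,-0.057,-1.48],
    [-0.141,-0.165,-0.057,-1.57]
  ]
}}

```text
clock: 6.8
eef_pos: [409.0, 133.2, 196.4]
eef_rot: [3.141, 0.001, 3.022]
wrist_force: [-0.7, 0.4, 0.2]
finger_gap: 93.7
finger_force: 0.0
```

```bash
cat > look.py <<'E'
from m import *
import sys
p0=T(SD,[[float(sys.argv[1]),float(sys.argv[2]),0]])[0].tolist()[:2]+[-.124]
s=manip.read_state();print(s['clock'],s['eef_pos'],s['eef_rot'],instand(s['eef_pos']))
t=cam('top');c=cam('side')
for k in (t,c):
    st,e=stirtop(k,p0); print(k['n'],st.round(3),round(e,3),instand(st),st[2]-SD[2])
    if k is t: st0=st
im=[]
draw(t,st0,SD,(180,280,80,230),'pics/_a.png',4); draw(c,st0,SD,(190,290,100,250),'pics/_b.png',4)
cv2.imwrite(sys.argv[3],np.hstack([cv2.imread('pics/_a.png'),cv2.imread('pics/_b.png')]))
E
python3 look.py -97 0 pics/l3.png
```

```text
6.8 [408.99440731 133.21322704 196.3581716 ] [3.14131825e+00 1.07446611e-03 3.02228326e+00] [-262.30407848   -1.74256993]
top [ 5.66561e+02  1.14692e+02 -1.28000e-01] 0.022 [-103.65668294   -0.63351491] -0.0038348350071441273
side [ 5.66105e+02  1.20400e+02 -1.22000e-01] 0.032 [-104.8147728     4.97462521] 0.0016192327693462516
```

View pics/l3.png

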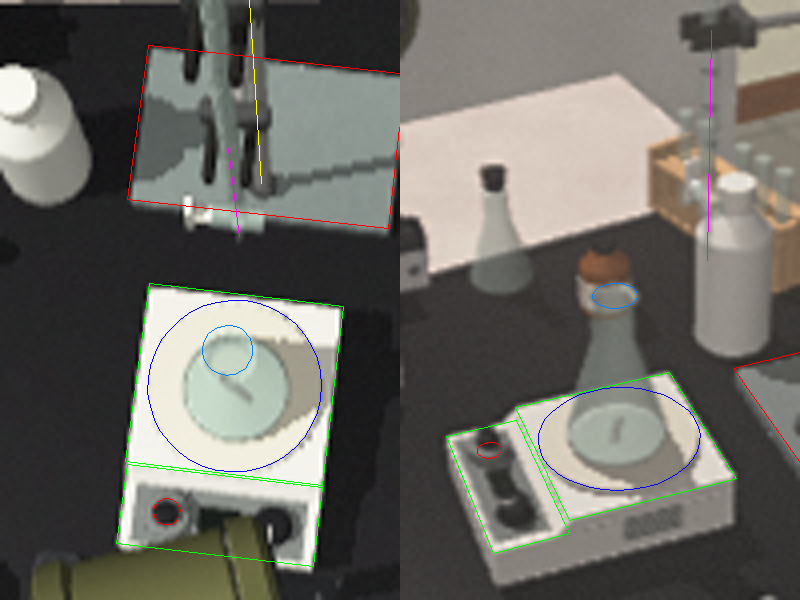

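Flask is upright and the stirrer is square. The lateral offset is somewhere between 0 and 5 mm depending on the camera, so I'll refine it with subpixel edges of the foot and stirrer in the top view.

```bash
cat >> m.py <<'E'
from scipy.ndimage import map_coordinates, gaussian_filter
def edge(c,A,B,n=60,w=3.0):
    """subpixel edge near projected 3D segment A-B (same height): world points on the edge"""
    g=gaussian_filter(c['frame'].astype(float).mean(2),.7)
    X=np.linspace(A,B,n); uv=proj(c,X); d=(uv[-1]-uv[0]); d/=np.linalg.norm(d); nn=np.array([-d[1],d[0]])
    o=np.arange(-w,w+.01,.1); q=uv[:,None]+o[None,:,None]*nn
    v=map_coordinates(g,[q[...,1],q[...,0]],order=3); gr=np.gradient(v,axis=1)
    i=np.abs(gr).argmax(1); ok=(np.abs(gr).max(1)>.5*np.median(np.abs(gr).max(1)))&(i>2)&(i<len(o)-3)
    W=ray(c,q[np.arange(n),i][ok],X[0,2]); return W
def eoff(c,pose,a,b,ax):
    W=edge(c,T(pose,[a])[0],T(pose,[b])[0]); cs,s=np.cos(pose[2]),np.sin(pose[2]); d=W[:,:2]-pose[:2]
    L=np.c_[cs*d[:,0]+s*d[:,1],-s*d[:,0]+cs*d[:,1]]; k=L[:,ax]; md=np.median(k); g=np.abs(k-md)<2.5
    sl=np.polyfit(L[g,1-ax],k[g],1)[0] if g.sum()>3 else np.nan
    return round(k[g].mean()-a[ax],2),round(sl,3),g.sum()
E
cat > ed.py <<'E'
from m import *
import sys
for n in ('top','side'):
    c=cam(n)
    st,e=stirtop(c,T(SD,[[float(sys.argv[1]),float(sys.argv[2]),0]])[0].tolist()[:2]+[-.124])
    print(n,'stir in stand',instand(st).round(2),st[2].round(4))
    print(' foot L',eoff(c,SD,[90,105,18],[195,105,18],1),'R',eoff(c,SD,[80,-105,18],[195,-105,18],1),'F18',eoff(c,SD,[72,-100,18],[72,-30,18],0),'F0',eoff(c,SD,[72,-100,0],[72,-30,0],0),'B',eoff(c,SD,[202,-95,18],[202,-20,18],0))
    print(' stir L',eoff(c,st,[-35,75,56],[95,75,56],1),'R',eoff(c,st,[-35,-75,56],[95,-75,56],1),'B',eoff(c,st,[100,-70,56],[100,70,56],0))
E
python3 ed.py -102 0
```

```text
top stir in stand [-103.96   -0.69] -0.1316
 foot L (np.float64(-2.84), np.float64(0.001), np.int64(60)) R (np.float64(-1.18), np.float64(-0.002), np.int64(60)) F18 (np.float64(-4.49), np.float64(0.004), np.int64(60)) F0 (np.float64(0.49), np.float64(0.005), np.int64(60)) B (np.float64(-3.39), np.float64(0.008), np.int64(60))
 stir L (np.float64(0.09), np.float64(0.007), np.int64(60)) R (np.float64(0.67), np.float64(0.007), np.int64(60)) B (np.float64(-1.54), np.float64(-0.006), np.int64(60))
side stir in stand [-104.12    4.73] -0.1234
 foot L (np.float64(-3.1), np.float64(0.002), np.int64(44)) R (np.float64(-0.67), np.float64(-0.009), np.int64(41)) F18 (np.float64(-3.21), np.float64(-0.007), np.int64(56)) F0 (np.float64(6.71), np.float64(-0.01), np.int64(46)) B (np.float64(-2.44), np.float64(0.009), np.int64(60))
 stir L (np.float64(-4.95), np.float64(-0.002), np.int64(33)) R (np.float64(-4.43), np.float64(-0.001), np.int64(26)) B (np.float64(-0.26), np.float64(0.001), np.int64(60))
```

Both cameras agree that the stand model should shift by (-3, -2), which puts the stirrer at x' ≈ -102, y' ≈ +1.8 and square. Updating the frame and moving to the front.

```bash
sed -i 's/^SD=.*/SD=np.array([666.3,100.9,-.123])/' m.py; python3 -c "
from m import *
s=manip.read_state();print(s['eef_pos'],s['eef_rot'],instand(s['eef_pos']))
shift(-235,2,18,3.0186)
"
```

```text
[409.28533034 133.36326359 195.87205291] [3.14144635e+00 5.33796703e-04 3.01446122e+00] [-259.05585282    0.68485172]
world [433.3 131.7  18. ] shift [-0.0241  0.0014  0.1779] turn -0.0041
```

Request:
{"api": "move_arm", "payload": {
  "moves": [
    [-0.01,0,0.03,0],
    [-0.018,0.001,0.07,0],
    [-0.022,0.001,0.11,0],
    [-0.022,0.001,0.145,0],
    [-0.022,0.001,0.165,0],
    [-0.022,0.001,0.175,0],
    [-0.022,0.001,0.178,-0.002],
    [-0.022,0.001,0.178,-0.002],
    [-0.022,0.001,0.178,-0.002]
  ]
}}

```text
clock: 7.9
eef_pos: [431.7, 131.3, 18.5]
eef_rot: [3.141, 0.002, 3.018]
wrist_force: [0.1, -0.0, 0.2]
finger_gap: 94.3
finger_force: 0.0
```

```bash
python3 -c "
from m import *
s=manip.read_state();print(s['eef_pos'],s['eef_rot'],s['wrist_force'],instand(s['eef_pos']))
shift(-150,0,18,3.0186)
"
```

```text
[431.68020355 131.3176714   18.47200904] [3.14103144e+00 1.65936510e-03 3.01846027e+00] [ 0.05236564 -0.01856107  0.20455145] [-236.57919827    1.40234292]
world [517.4 119.3  18. ] shift [-0.0866 -0.0014  0.0005] turn -0.0001
```

Request:
{"api": "move_arm", "payload": {
  "moves": [
    [-0.005,0,0,0],
    [-0.012,0,0,0],
    [-0.019,0,0,0],
    [-0.023,0,0,0],
    [-0.026,0,0,0],
    [-0.029,0,0,0],
    [-0.033,-0.0002,0,0],
    [-0.037,-0.0004,0,0],
    [-0.041,-0.0006,0,0],
    [-0.045,-0.0008,0,0],
    [-0.049,-0.001,0,0],
    [-0.053,-0.0012,0,0]
  ]
}}

```text
clock: 9.1
eef_pos: [482.5, 123.5, 17.2]
eef_rot: [-3.141, -0.003, 3.019]
wrist_force: [-8.1, 2.1, 5.8]
finger_gap: 94.1
finger_force: 4.1
```

Request:
{"api": "move_arm", "payload": {
  "moves": [
    [-0.004,-0.0002,0,0],
    [-0.008,-0.0004,0,0],
    [-0.012,-0.0006,0,0],
    [-0.016,-0.0008,0,0],
    [-0.02,-0.001,0,0],
    [-0.024,-0.001,0,0],
    [-0.027,-0.001,0,0],
    [-0.029,-0.001,0,0],
    [-0.03,-0.001,0,0],
    [-0.03,-0.001,0,0]
  ]
}}

```text
clock: 10.1
eef_pos: [512.3, 118.8, 17.2]
eef_rot: [-3.141, -0.002, 3.019]
wrist_force: [-6.9, 0.7, 4.1]
finger_gap: 94.1
finger_force: 3.2
```

```bash
python3 -c "
from m import *
s=manip.read_state();print(s['eef_pos'],s['eef_rot'],s['wrist_force'],instand(s['eef_pos']))
"; python3 ed.py -44 0
```

```text
[512.27062283 118.81448827  17.21147041] [-3.14117539e+00 -2.45832797e-03  3.01890200e+00] [-6.8996001   0.65006614  4.09190892] [-155.06362035   -1.11873326]
top stir in stand [-37.68  -0.67] -0.1217
 foot L (np.float64(-0.96), np.float64(0.001), np.int64(60)) R (np.float64(0.66), np.float64(-0.005), np.int64(60)) F18 (np.float64(-8.32), np.float64(-0.003), np.int64(35)) F0 (np.float64(-3.5), np.float64(0.002), np.int64(39)) B (np.float64(-0.51), np.float64(0.007), np.int64(60))
 stir L (np.float64(-0.09), np.float64(-0.003), np.int64(58)) R (np.float64(0.36), np.float64(-0.001), np.int64(58)) B (np.float64(-8.55), np.float64(0.001), np.int64(12))
side stir in stand [-40.18   2.53] -0.1546
 foot L (np.float64(-1.18), np.float64(0.003), np.int64(45)) R (np.float64(1.09), np.float64(-0.008), np.int64(41)) F18 (np.float64(-0.28), np.float64(-0.007), np.int64(32)) F0 (np.float64(2.26), np.float64(-0.025), np.int64(20)) B (np.float64(0.47), np.float64(0.01), np.int64(60))
 stir L (np.float64(-2.33), np.float64(0.024), np.int64(34)) R (np.float64(0.11), np.float64(0.025), np.int64(18)) B (np.float64(-5.65), np.float64(-0.03), np.int64(60))
```

Tracking well: y' ≈ -0.5 mm, square, about 18 mm to go. I'll push slowly until the force rises.

Request:
{"api": "move_arm", "payload": {
  "moves": [
    [-0.002,0,0,0],
    [-0.005,0,0,0],
    [-0.008,0,0,0],
    [-0.011,0,0,0],
    [-0.013,0,0,0],
    [-0.0145,0,0,0],
    [-0.0155,0,0,0],
    [-0.0155,0,0,0]
  ]
}}

```text
clock: 11.0
eef_pos: [527.7, 116.9, 17.2]
eef_rot: [-3.141, -0.002, 3.019]
wrist_force: [-6.3, 0.4, 3.7]
finger_gap: 93.9
finger_force: 3.2
```

Request:
{"api": "move_arm", "payload": {
  "moves": [
    [-0.0005,0,0,0],
    [-0.001,0,0,0],
    [-0.0015,0,0,0],
    [-0.002,0,0,0],
    [-0.002,0,0,0]
  ]
}}

```text
clock: 11.5
eef_pos: [529.5, 116.7, 17.2]
eef_rot: [-3.141, -0.003, 3.019]
wrist_force: [-7.6, 1.1, 5.1]
finger_gap: 94.0
finger_force: 3.7
```

Request:
{"api": "move_arm", "payload": {
  "moves": [
    [-0.0005,0,0,0],
    [-0.001,0,0,0],
    [-0.0015,0,0,0],
    [-0.002,0,0,0],
    [-0.002,0,0,0]
  ]
}}

```text
clock: 12.0
eef_pos: [531.0, 116.5, 17.2]
eef_rot: [-3.141, -0.004, 3.019]
wrist_force: [-12.1, 0.8, 8.7]
finger_gap: 93.9
finger_force: 6.0
```

Request:
{"api": "move_arm", "payload": {
  "moves": [
    [-0.0005,0,0,0],
    [-0.001,0,0,0],
    [-0.0015,0,0,0],
    [-0.0015,0,0,0]
  ]
}}

```text
clock: 12.4
eef_pos: [531.0, 116.5, 17.2]
eef_rot: [-3.141, -0.007, 3.019]
wrist_force: [-23.3, 1.4, 17.8]
finger_gap: 93.8
finger_force: 11.9
```

Firm contact with the foot: force rose to 23 N with no further motion. Backing off, raising, closing the jaw and inspecting.

Request:
{"api": "move_arm", "payload": {
  "moves": [
    [0.001,0,0,0],
    [0.003,0,0,0],
    [0.008,0,0,0],
    [0.02,0,0,0],
    [0.035,0,0,0],
    [0.045,0,-0.02,0],
    [0.055,0,-0.05,0],
    [0.065,0,-0.09,0],
    [0.075,0,-0.12,0],
    [0.08,0,-0.13,0],
    [0.08,0,-0.13,0]
  ],
  "jaw": 0.0
}}

```text
clock: 13.5
eef_pos: [454.7, 126.2, 148.3]
eef_rot: [3.141, 0.002, 3.019]
wrist_force: [-0.0, -0.6, -1.0]
finger_gap: 9.5
finger_force: 0.0
```

```bash
python3 ed.py -30 0; python3 look.py -28 0 pics/l4.png; python3 -c "
from m import *
shift(-100,40,100,3.0186)"
```

```text
top stir in stand [-25.41  -1.85] -0.1351
 foot L (np.float64(-0.96), np.float64(0.001), np.int64(60)) R (np.float64(0.67), np.float64(-0.004), np.int64(60)) F18 (np.float64(-3.06), np.float64(-0.041), np.int64(15)) F0 (np.float64(1.7), np.float64(-0.012), np.int64(27)) B (np.float64(-0.5), np.float64(0.007), np.int64(60))
 stir L (np.float64(1.85), np.float64(0.007), np.int64(56)) R (np.float64(2.42), np.float64(0.007), np.int64(60)) B (np.float64(-2.2), np.float64(-0.01), np.int64(49))
side stir in stand [-24.97   1.52] -0.1348
 foot L (np.float64(-1.17), np.float64(-0.001), np.int64(42)) R (np.float64(1.17), np.float64(-0.012), np.int64(38)) F18 (np.float64(8.75), np.float64(-0.033), np.int64(18)) F0 (np.float64(2.77), np.float64(-0.057), np.int64(22)) B (np.float64(0.44), np.float64(0.009), np.int64(60))
 stir L (np.float64(-1.23), np.float64(-0.005), np.int64(57)) R (np.float64(-0.49), np.float64(0.005), np.int64(28)) B (np.float64(-1.44), np.float64(-0.007), np.int64(59))
13.6 [454.34208443 125.87423062 146.26645915] [-3.14122761e+00 -1.14629131e-03  3.01877084e+00] [-213.42067093   -1.21958463]
top [ 6.41511e+02  1.03697e+02 -1.24000e-01] 0.141 [-24.94485308  -0.26526928] -0.0005642700220321872
side [ 6.41512e+02  1.05288e+02 -1.35000e-01] 0.055 [-25.13912458   1.31359662] -0.012377502546225383
world [572.  152.9 100. ] shift [-0.1135  0.0413  0.0459] turn 0.0001
```

View pics/l4.png

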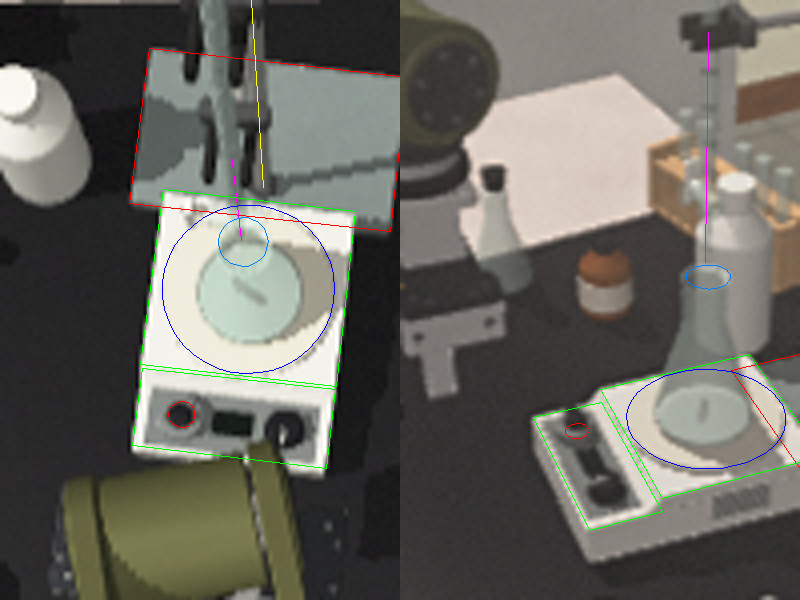

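Square against the foot, and the burette line ends right over the flask mouth. The flask base may sit a few mm toward -x on the plate, so I'll measure it directly before the button.

Run:
```python
from m import *
for n in('top','side'):
    c=cam(n); cc=T(SD,[[-28,0,62]])[0]; best=None
    g=c['frame'].astype(float); f=gaussian_filter(g[...,2]-g[...,0],.6) # R-B: cream high, flask low
    # radial edge search for base circle in plane z=63, near half (facing camera) & sides
    def edges(cen,r0,span,img,h,angs):
        out=[]
        for t in angs:
            rr=np.arange(r0-span,r0+span,.25); pts=np.c_[cen[0]+rr*np.cos(t),cen[1]+rr*np.sin(t),0*rr+h]
            uv=proj(c,pts); v=map_coordinates(img,[uv[:,1],uv[:,0]],order=1); gr=np.abs(np.gradient(gaussian_filter(v,4)))
            out.append(pts[gr.argmax(),:2])
        return np.array(out)
    def circ(p,r):
        from scipy.optimize import least_squares
        return least_squares(lambda q:np.hypot(p[:,0]-q[0],p[:,1]-q[1])-q[2],[*p.mean(0),r],loss='soft_l1',f_scale=1).x
    cam_dir=np.arctan2(*(np.array(c['origin'])[:2]-cc[:2])[::-1])
    angs=cam_dir+np.linspace(-1.5,1.5,60)
    cen=cc[:2]
    for _ in range(3):
        q=circ(edges(cen,41.5,9,f,63,angs),41.5); cen=q[:2]
    print(n,'flask base',instand(q).round(1),'r',q[2].round(1))
    q=circ(edges(cc[:2],66,7,gaussian_filter(g.mean(2),.6),62,np.linspace(0,6.28,90)),66); print('  plate',instand(q).round(1),'r',q[2].round(1))
```

```text
top flask base [-28.4   6.2] r 39.7
  plate [-28.1   2.4] r 66.6
side flask base [-21.2  -9.7] r 42.7
  plate [-27.1   3.2] r 66.1
```

```bash
cat > fl.py <<'E'
from m import *
from scipy.optimize import least_squares
def circ(p,r): return least_squares(lambda q:np.hypot(p[:,0]-q[0],p[:,1]-q[1])-q[2],[*p.mean(0),r],loss='soft_l1',f_scale=1).x
for n in('top','side'):
    c=cam(n); cc=T(SD,[[0,0,62]])[0]; g=c['frame'].astype(float)
    def edges(cen,r0,span,img,h,angs):
        out=[]
        for t in angs:
            rr=np.arange(r0-span,r0+span,.25); pts=np.c_[cen[0]+rr*np.cos(t),cen[1]+rr*np.sin(t),0*rr+h]
            uv=proj(c,pts); v=map_coordinates(img,[uv[:,1],uv[:,0]],order=1); out.append(pts[np.abs(np.gradient(gaussian_filter(v,4))).argmax(),:2])
        return np.array(out)
    a0=np.arctan2(*(np.array(c['origin'])[:2]-cc[:2])[::-1]); angs=a0+np.linspace(-1.5,1.5,60)
    f=gaussian_filter(g[...,2]-g[...,0],.6); cen=cc[:2]
    for _ in range(4): q=circ(edges(cen,41.5,8,f,63,angs),41.5); cen=q[:2]
    print(n,'flask base',instand(q).round(1),'r',q[2].round(1))
    q=circ(edges(cc[:2],66,6,f,62,a0+np.linspace(-1.6,1.6,90)),66); print('  plate',instand(q).round(1),'r',q[2].round(1))
E
python3 fl.py
```

```text
top flask base [ 0.2 -2.5] r 40.1
  plate [-2.  -1.3] r 64.6
side flask base [-1.6 -3.4] r 37.7
  plate [ 1.5 -0.8] r 65.5
```

Flask is within about 3 mm of the tip axis. Before going to the button, I'll check how far the arm protrudes forward of the tool axis, for burette clearance.

Run:
```python
from m import *
s=manip.read_state();ti=instand(s['eef_pos']);print(ti,s['eef_pos'][2])
for n in('top','side'):
    P=cloud(cam(n)).reshape(-1,3);P=P[~np.isnan(P[:,0])]
    d=P[:,:2]-SD[:2];cs,sn=np.cos(SD[2]),np.sin(SD[2]);L=np.c_[cs*d[:,0]+sn*d[:,1],-sn*d[:,0]+cs*d[:,1],P[:,2]]
    for z in range(150,650,50):
        m=(L[:,2]>z)&(L[:,2]<z+50)&(L[:,0]<-50)&(np.abs(L[:,1])<150)&(L[:,0]>-450)
        if m.sum()>10: print(n,z,'fwd of tool',(np.percentile(L[m,0],98)-ti[0]).round(),'y',(np.percentile(L[m,1],[2,98])-ti[1]).round())
shift(-100,40,70,3.0186)
```

```text
[-213.28250842   -1.18895874] 146.67918915064584
top 250 fwd of tool 32.0 y [-88.  87.]
top 300 fwd of tool 29.0 y [-40.   1.]
top 350 fwd of tool -29.0 y [-20.  27.]
top 400 fwd of tool 45.0 y [-59.  58.]
top 450 fwd of tool 27.0 y [-83.  50.]
top 500 fwd of tool -65.0 y [-108.   11.]
top 550 fwd of tool -136.0 y [-136.   -4.]
top 600 fwd of tool -214.0 y [-136.  -46.]
side 150 fwd of tool 9.0 y [-14.   9.]
side 200 fwd of tool 32.0 y [-81.  76.]
side 250 fwd of tool 32.0 y [-89.  74.]
side 300 fwd of tool 32.0 y [-42.   1.]
side 350 fwd of tool 40.0 y [-63.  -7.]
side 400 fwd of tool 48.0 y [-85. -40.]
side 450 fwd of tool 16.0 y [-122.   38.]
side 500 fwd of tool -71.0 y [-146.  -35.]
side 550 fwd of tool -140.0 y [-147.  -60.]
side 600 fwd of tool -214.0 y [-141.  -75.]
world [572.  152.9  70. ] shift [-0.1133  0.0411  0.077 ] turn 0.0001
```

Maximum protrusion is about 50 mm, which leaves at least 30 mm to the burette. Going above the button.

Request:
{"api": "move_arm", "payload": {
  "moves": [
    [-0.01,0.01,0,0],
    [-0.03,0.025,0,0],
    [-0.055,0.038,0,0],
    [-0.08,0.041,0.01,0],
    [-0.1,0.041,0.03,0],
    [-0.11,0.041,0.05,0],
    [-0.113,0.041,0.065,0],
    [-0.113,0.041,0.077,0],
    [-0.113,0.041,0.077,0],
    [-0.113,0.041,0.077,0]
  ],
  "jaw": 0.0
}}

```text
clock: 15.0
eef_pos: [571.6, 153.0, 71.1]
eef_rot: [3.141, 0.0, 3.019]
wrist_force: [0.2, -0.1, 0.2]
finger_gap: 0.8
finger_force: 0.0
```

Run:
```python
from m import *
s=manip.read_state();print(s['eef_pos'],instand(s['eef_pos']),s['finger_gap'],s['wrist_force'])
c=cam('wrist'); st=T(SD,[[-28,0,0]])[0].tolist()[:2]+[SD[2]]
im=c['frame'].copy();t=np.linspace(0,6.28,40)
uv=proj(c,T(st,np.c_[-72+10*np.cos(t),40+10*np.sin(t),47+0*t])).round().astype(np.int32);cv2.polylines(im,[uv],True,(0,0,255),1)
uv=proj(c,T(st,[[-100,-75,42],[-100,75,42],[-39,75,42],[-39,-75,42]])).round().astype(np.int32);cv2.polylines(im,[uv],True,(0,255,0),1)
P=cloud(c)
cv2.imwrite('pics/w5.png',im)
```

```text
[571.62541222 152.99184806  71.07708891] [-100.35047784   40.08266213] 0.8027318901696927 [ 0.24614445 -0.10431951  0.20147288]
```

View pics/w5.png

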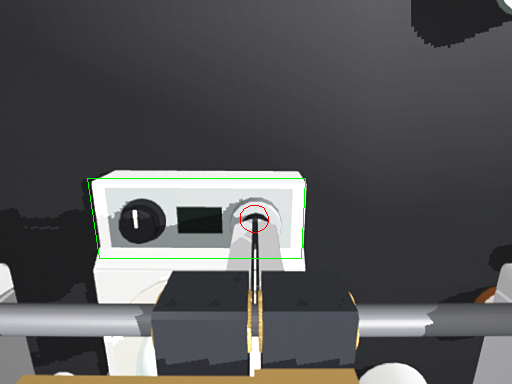

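The wrist view shows the closed fingertips over the button at (254,218), and the deck outline matches. Pressing down in small steps.

Request:
{"api": "move_arm", "payload": {
  "moves": [
    [0,0,0.006,0],
    [0,0,0.012,0],
    [0,0,0.017,0],
    [0,0,0.02,0],
    [0,0,0.022,0],
    [0,0,0.023,0],
    [0,0,0.023,0]
  ]
}}

```text
clock: 15.75
eef_pos: [573.1, 153.2, 55.7]
eef_rot: [3.14, 0.005, 3.019]
wrist_force: [-37.1, -9.4, 85.7]
finger_gap: 0.4
finger_force: 43.1
```

Request:
{"api": "move_arm", "payload": {
  "moves": [
    [0,0,0.001,0],
    [0,0,0.002,0],
    [0,0,0.002,0]
  ]
}}

```text
clock: 16.05
eef_pos: [573.3, 153.3, 55.2]
eef_rot: [3.14, 0.006, 3.019]
wrist_force: [-45.1, -10.3, 101.7]
finger_gap: 0.4
finger_force: 51.1
```

Force is high at z = 55, so the button's top is higher than I assumed and is likely bottomed out. Releasing at once and checking.

Request:
{"api": "move_arm", "payload": {
  "moves": [
    [0,0,-0.004,0],
    [0,0,-0.009,0],
    [0,0,-0.015,0],
    [0,0,-0.03,0],
    [0,0,-0.045,0],
    [0.02,0,-0.06,0],
    [0.06,0,-0.07,0],
    [0.1,0,-0.07,0],
    [0.12,0,-0.07,0],
    [0.12,0,-0.07,0]
  ]
}}

```text
clock: 17.05
eef_pos: [451.1, 167.9, 116.4]
eef_rot: [3.141, 0.0, 3.02]
wrist_force: [0.8, 0.2, -0.2]
finger_gap: 0.6
finger_force: 0.0
```

```bash
python3 fl.py; python3 ed.py -28 0 | grep -v foot
python3 - <<'E'
from m import *
s=manip.read_state();print(s['eef_pos'],s['wrist_force'])
for n in('top','wrist','side'):
    c=cam(n);P=cloud(c)
    for nm,q in(('button',(-72,40)),('knob',(-72,-40)),('disp',(-72,0)),('ring',(-72,54)),('edge',(-95,40)),('body',(-50,40))):
        w=T(SD,[[q[0]-28,q[1],0]])[0]
        d=np.hypot(P[...,0]-w[0],P[...,1]-w[1]); m=d<6
        print(n,nm,m.sum(),np.nanpercentile(P[m][:,2],[10,50,90]).round(1) if m.any() else '',c['frame'][m].mean(0).round() if m.any() else '')
E
```

```text
top flask base [ 0.3 -2.4] r 40.2
  plate [-2.  -1.3] r 64.5
side flask base [-1.  -2.8] r 38.3
  plate [ 1.5 -1.7] r 64.8
top stir in stand [-24.8    0.44] -0.1181
 stir L (np.float64(-0.88), np.float64(-0.009), np.int64(56)) R (np.float64(-0.37), np.float64(-0.01), np.int64(59)) B (np.float64(-2.87), np.float64(0.009), np.int64(50))
side stir in stand [-24.57   1.33] -0.1333
 stir L (np.float64(-1.06), np.float64(-0.006), np.int64(58)) R (np.float64(-0.41), np.float64(0.003), np.int64(28)) B (np.float64(-1.84), np.float64(-0.005), np.int64(59))
[453.59804109 167.44677776 115.73539085] [ 0.46367978 -0.46895535 -0.02978303]
top button 12 [60.8 63.9 66.9] [40. 38. 39.]
top knob 12 [55.5 58.6 60. ] [63. 63. 63.]
top disp 12 [42.2 44.7 47.5] [25. 30. 24.]
top ring 10 [51.4 54.5 58.6] [131. 135. 132.]
top edge 2 [43.7 44.3 45. ] [110. 117. 113.]
top body 9 [43.1 44.6 53.8] [191. 200. 200.]
wrist button 5 [62.1 62.6 63.3] [85. 88. 93.]
wrist knob 0  
wrist disp 0  
wrist ring 0  
wrist edge 6 [41.5 42.3 42.7] [200. 199. 192.]
wrist body 5 [52.5 53.  53.8] [255. 255. 255.]
side button 10 [60.9 64.4 66.9] [57. 58. 62.]
side knob 8 [56.  58.1 60. ] [83. 86. 90.]
side disp 7 [40.7 43.6 45. ] [43. 45. 45.]
side ring 1 [54.3 54.3 54.3] [162. 170. 175.]
side edge 11 [ 6.8 27.6 43. ] [135. 141. 146.]
side body 5 [42.1 44.5 50.3] [145. 152. 155.]
```

Stirrer and flask haven't moved. The button top is actually at about 62 mm with a collar near 55, so the press probably bottomed out. I'll confirm with a gentle second press watching the spring force.

```bash
python3 -c "
from m import *
shift(-100.3,40,66,3.0186)"
```

```text
world [571.7 152.9  66. ] shift [-0.1194  0.0003  0.0493] turn -0.0003
```

Request:
{"api": "move_arm", "payload": {
  "moves": [
    [-0.02,0,0,0],
    [-0.06,0,0,0],
    [-0.095,0,0,0],
    [-0.115,0,0.01,0],
    [-0.1194,0,0.03,0],
    [-0.1194,0,0.044,0],
    [-0.1194,0,0.049,0],
    [-0.1194,0,0.049,0],
    [-0.1194,0,0.049,0]
  ]
}}

```text
clock: 18.3
eef_pos: [571.3, 153.1, 67.3]
eef_rot: [3.141, 0.001, 3.019]
wrist_force: [1.2, -0.3, 0.6]
finger_gap: 0.5
finger_force: 0.0
```

Request:
{"api": "move_arm", "payload": {
  "moves": [
    [0,0,0.002,0],
    [0,0,0.004,0],
    [0,0,0.005,0],
    [0,0,0.005,0]
  ]
}}

```text
clock: 18.7
eef_pos: [571.3, 153.0, 61.6]
eef_rot: [3.141, 0.0, 3.019]
wrist_force: [1.1, -0.0, 1.7]
finger_gap: 0.5
finger_force: 0.7
```

Request:
{"api": "move_arm", "payload": {
  "moves": [
    [0,0,0.001,0],
    [0,0,0.002,0],
    [0,0,0.002,0]
  ]
}}

```text
clock: 19.0
eef_pos: [571.3, 153.0, 59.5]
eef_rot: [3.141, 0.0, 3.019]
wrist_force: [0.4, 1.2, 2.7]
finger_gap: 0.4
finger_force: 1.2
```

Request:
{"api": "move_arm", "payload": {
  "moves": [
    [0,0,0.001,0],
    [0,0,0.002,0],
    [0,0,0.002,0]
  ]
}}

```text
clock: 19.3
eef_pos: [571.4, 153.0, 58.1]
eef_rot: [3.141, 0.001, 3.019]
wrist_force: [-1.3, 0.2, 8.7]
finger_gap: 0.4
finger_force: 4.3
```

The spring force rose to 3 N and then hit a hard stop, so the button is fully down. Releasing and retreating.

Request:
{"api": "move_arm", "payload": {
  "moves": [
    [0,0,-0.004,0],
    [0,0,-0.01,0],
    [0,0,-0.025,0],
    [0,0,-0.045,0],
    [0.02,0,-0.06,0],
    [0.06,0,-0.07,0],
    [0.1,0,-0.08,0],
    [0.12,0,-0.09,0],
    [0.12,0,-0.09,0],
    [0.12,0,-0.09,0]
  ]
}}

```text
clock: 20.3
eef_pos: [452.4, 167.7, 148.3]
eef_rot: [3.141, 0.001, 3.019]
wrist_force: [-0.1, 0.9, -0.8]
finger_gap: 0.5
finger_force: 0.0
```

```bash
python3 fl.py; python3 ed.py -28 0 | grep -v foot; python3 look.py -28 0 pics/l6.png
```

```text
top flask base [ 0.1 -2.5] r 40.1
  plate [-2.  -1.3] r 64.5
side flask base [-0.9 -2.2] r 38.5
  plate [ 1.5 -1.2] r 65.2
top stir in stand [-24.59  -0.28] -0.1277
 stir L (np.float64(0.07), np.float64(0.0), np.int64(56)) R (np.float64(0.62), np.float64(-0.0), np.int64(59)) B (np.float64(-3.09), np.float64(-0.001), np.int64(49))
side stir in stand [-24.86   1.33] -0.1317
 stir L (np.float64(-1.09), np.float64(-0.008), np.int64(57)) R (np.float64(-0.43), np.float64(0.003), np.int64(29)) B (np.float64(-1.57), np.float64(-0.005), np.int64(60))
20.5 [452.47355727 167.35002388 146.99203297] [-3.14116953e+00 -7.90578378e-04  3.01831936e+00] [-220.36375024   39.71361058]
top [ 6.42424e+02  1.03981e+02 -1.21000e-01] 0.138 [-24.07401921   0.12849092] 0.002226516580236565
side [ 6.41951e+02  1.05344e+02 -1.38000e-01] 0.056 [-24.70993601   1.42344621] -0.014772462248022089
```

View pics/l6.png

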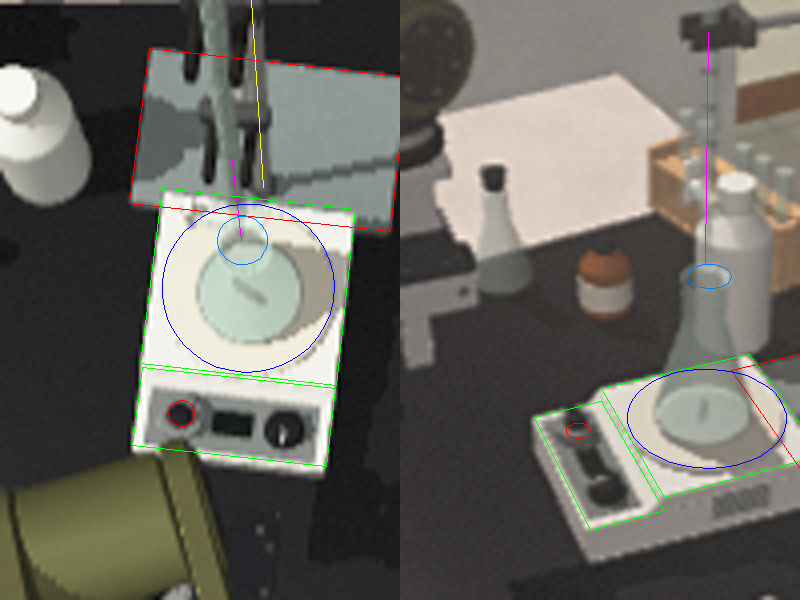

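The stirrer is square against the foot, the flask is upright under the tip (within about 3 mm), the button is released and the robot is clear.

```bash
python3 -c "
from cell import manip
print(manip.sign_off())"
```

```text
the job is handed in; nothing more can be done
None
```

I handed the job in: the stirrer is square against the foot, the flask's mouth is about 3 mm from under the burette tip, and the power button was pressed and released. The first press was harder than needed, peaking at about 100 N on the wrist (limit 120 N), and the hand-in returned no verdict.

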